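# Set out the solenoid coils from the odds bin on the coil shelf

## Task

Lift every solenoid coil out of the bin and lay them side by side in one neat, straight row on the dark strip of the low shelf, starting beside the steel end bracket: each coil lies flat and across the strip, centred on it, with its solder-lug end towards the robot, and no gap in the row (nor between the bracket and the first coil) is wide enough to take another coil sideways. The stray gear and the rubber flipper pad on the strip belong in the bin: lay them flat on its floor, the gear hub up, beside the steel target bracket, which stays in there. Leave everything else alone.

Things in the scene. Friction and masses are not known exactly. Their poses are not given: they have to be found in the camera images.
- bin: grey open-topped plastic bin, fixed, 260 x 360 x 60 mm high outside, walls and floor 5 mm thick; origin at the centre of its underside, x across its 260 mm side, y along its 360 mm side, z up; it may stand left or right of the robot
- shelf: fixed low shelf, 170 mm deep (x) x 360 mm long (y), top 30 mm above the table; origin: centre of underside; x points away from the robot, y along it. A dark strip 90 mm wide runs along the top (centred on x = 0, y -178 to +150 mm). At its +y end an upright steel end bracket, 100 mm wide (x), 3 mm thick, rises 55 mm above the top; its face towards the strip is at y = +150 mm
- gear: orange nylon gear lying flat: toothed disc 70 mm across and 18 mm high, with a round hub on top 30 mm in diameter that ends 44 mm above the underside; origin at the centre of its underside; it starts on the shelf's dark strip
- pad: black rubber flipper pad, a tapered bar 82 mm long (x) x 30 mm wide x 22 mm high, lying flat; origin under its middle; it starts on the shelf's dark strip
- bracket: steel stand-up target bracket that lies in the bin and stays there: foot 70 mm (x) x 30 mm, with an upright white-faced plate 38 mm wide and 50 mm high at its +x end; origin under its middle
- coil1: solenoid coil lying in the bin (may be absent), 66 mm long (x): copper winding, diameter 36 mm, between two white end plates 46 mm wide (y) x 40 mm high (z) x 6 mm thick; 160 g; a black strip with two brass solder lugs on top of the -x end plate, up to 55 mm high; origin: centre of underside, winding axis 20 mm above it
- coil1_lug (a point): the solder lugs of coil1: point on top of the lug end plate, 30 mm along -x and 45 mm up from the coil's origin
- coil2: solenoid coil lying in the bin (may be absent), 66 mm long (x): copper winding, diameter 36 mm, between two white end plates 46 mm wide (y) x 40 mm high (z) x 6 mm thick; 160 g; a black strip with two brass solder lugs on top of the -x end plate, up to 55 mm high; origin: centre of underside, winding axis 20 mm above it
- coil2_lug (a point): the solder lugs of coil2: point on top of the lug end plate, 30 mm along -x and 45 mm up from the coil's origin
- coil3: solenoid coil lying in the bin (may be absent), 66 mm long (x): copper winding, diameter 36 mm, between two white end plates 46 mm wide (y) x 40 mm high (z) x 6 mm thick; 160 g; a black strip with two brass solder lugs on top of the -x end plate, up to 55 mm high; origin: centre of underside, winding axis 20 mm above it
- coil3_lug (a point): the solder lugs of coil3: point on top of the lug end plate, 30 mm along -x and 45 mm up from the coil's origin
- coil4: solenoid coil lying in the bin (may be absent), 66 mm long (x): copper winding, diameter 36 mm, between two white end plates 46 mm wide (y) x 40 mm high (z) x 6 mm thick; 160 g; a black strip with two brass solder lugs on top of the -x end plate, up to 55 mm high; origin: centre of underside, winding axis 20 mm above it
- coil4_lug (a point): the solder lugs of coil4: point on top of the lug end plate, 30 mm along -x and 45 mm up from the coil's origin
- coil5: solenoid coil lying in the bin (may be absent), 66 mm long (x): copper winding, diameter 36 mm, between two white end plates 46 mm wide (y) x 40 mm high (z) x 6 mm thick; 160 g; a black strip with two brass solder lugs on top of the -x end plate, up to 55 mm high; origin: centre of underside, winding axis 20 mm above it
- coil5_lug (a point): the solder lugs of coil5: point on top of the lug end plate, 30 mm along -x and 45 mm up from the coil's origin
- flap: clear acrylic ramp flap, 75 x 130 x 13 mm, on the table; not part of the job, leave it alone
- driver: screwdriver, 190 mm long, on the table; not part of the job, leave it alone
- can: tall can, 56 mm in diameter, 150 mm high, on the table; not part of the job, leave it alone
- jar: jar, 64 mm in diameter, 80 mm high, on the table; not part of the job, leave it alone
- mug: mug, 80 mm in diameter, 90 mm high, on the table; not part of the job, leave it alone
Things that resemble listed ones, but are neither listed nor needed, are in the scene too. Of the things that look like the pad, the smallest one is meant.

How it is judged:
By the outcome, as a careful person would: the job done as asked, in the order asked, and still so for the second after the job is handed in, with the robot touching nothing.
Of coil1, coil2, coil3, coil4, coil5 only 3 to 4 are there at a start; the rules pass over those that are not, and their reading is None.
At some moment in a run one of coil1, coil2, coil3, coil4, coil5, gear, pad may be knocked a few centimetres aside while the robot is not near it.
It also fails if it takes over 210 s, if anything falls off the work surface, if the arm or the gripper's body presses on something with over 40 N, if the wrist force passes 120 N, or if a joint passes its speed limit or range.

## Robot

A 7-joint arm with a two-finger parallel gripper is mounted at the origin on the work surface. World frame = base frame: x ahead of the robot, y to its left, z up, the work surface at z = 0. Lengths are in m, angles in degrees, forces in N, time in s.
With the tool pointing down it reaches from about 0.4 to 0.9 m from the base axis. Payload 5.5 kg.
Tool frame: the origin (TCP) lies midway between the tips of the shut fingers; the grasp point (between the pads) lies 19 mm behind it; z points along the fingers, y is the line along which they close (so a half turn about z gives the same grasp; the last joint's range is limited). The gripper opens to 85 mm and grips with 20 to 120 N. Pads are 22 mm wide; open, the fingers measure 114 mm over their backs; the gripper's body (76 mm by 85 mm) begins 54 mm behind the grasp point. The pads swing forward as they close: fully open they stand 13 mm farther back than shut.
Start: joints at [81.429, 28.699, -24.465, 88.831, 12.651, 65.22, -12.049], TCP at [0.261, -0.595, 0.231] pointing down, gripper open.
Joint ranges: [-164.97, 164.97], [-17.58, 116.51], [-87.97, 89.64], [11.32, 138.91], [-80.73, 260.73], [10.89, 115.49], [-147.41, 147.41]. Speed limits (degrees/s): [147.25, 147.25, 180, 180, 180, 180, 180].

## Interface

Orientations are given as [roll, pitch, yaw] about the fixed x, y, z axes, in that order (R = Rz(yaw) Ry(pitch) Rx(roll)).
In Python, from plant import * gives the robot as it stands. The module is installed in compiled form; this text tells all that it offers.
- The arm moves only by the tool jog_arm, never from a script. Its argument "motion" is a list of rows, each a list of 3 entries, a list of its own where there are three numbers: the shift along the world's x, y, z in cm, then the turn, a rotation vector about the world's x, y, z in rad, then the closure, from -1 (fully open) to 1 (shut). In form: [[[dx, dy, dz], [ax, ay, az], jaw], ...]. A call has 1 to 10 rows; each row shifts and turns the commanded pose from where the row before left it; what a row does not reach is not made up. A row lasts 1/8 s, in which the tool goes at most 62.5 mm and 10.7 degrees, less where a joint would pass 70% of its speed; a pose out of reach is approached as far as the arm can. A call with a gripper value outside its range is refused whole. The fingers move at their own pace and stop on an object; "newtons" is the grip in N (left out, the last holds). Time passes only in rows, so rows that do not move let the fingers close. It gives the time, the measured TCP pose, the force, the opening and the grip force at its end, in the units of the state.
- read_state(): the state, without advancing time (a new reading comes with each control period).
- snapshot(name): name is "side" or "top" or "wrist"; returns a dict with "frame" (420x560x3 uint8, blue, green, red), "depth" (420x560 float32, m along the optical axis (not along the pixel's ray), 0 where there is no reading), "K" (3x3 intrinsics, pixels), "world_to_cam" (4x4, takes a point from world to camera coordinates). Camera axes: x right, y down, z forward; pixel columns grow to the right and rows downward; lengths in m; the calibration is good to about 2 mm. A picture is of the moment at which its call begins.
- sign_off(): hands the job in; it is judged then, once.
Trained networks look in a picture, given as the dict that the camera call returned (one of the last four; its "shot" number tells which), for a name from the list of things; names that differ only in an ending like _2 or _b are one class to them, and where a whole thing is asked for, a point or a joint stands for the part that bears it (a point fixed in the world has none). Each returns a list of dicts, best first, with "score" (0 to 1); they miss things now and then, are a little off and sometimes report something else, mostly with a low value. They report only what shows in the picture. A call takes as long as a camera call. They do not tell look-alikes from the thing itself.
- find_in(target, picture): "centre" ([x, y, z] in m, in world coordinates, good to about 4 mm: the middle of the surface that is visible of it).
The state is a dict: "time_s": time; "q": joint angles; "qd": joint speeds; "effort": joint torques, N m; "position": TCP position; "ee_rot": TCP orientation; "contact_force": force on the tool from outside, world axes, zero at the start; "ft_torque": the same for the moment, N m; "width": finger opening in m; "grasp_force": force on a finger pad.
Only numpy, scipy, OpenCV 4.12 (cv2) and the standard library are available. Lean on these libraries where they do the work, as an engineer would, in place of code of your own. Each camera call takes 0.05 s, during which the arm holds its last target. There are 200 camera calls.

## Working session

There is one attempt and no reset: what is moved stays moved. The work goes in short steps, Python scripts to look and compute and a tool call to move; the robot and the scene stay as the last step left them, time stands still between calls to the robot, and variables do not carry over. Pictures are saved under pics/ and viewed, at most 14 in all, crops included, and the job is handed in when it is done.

Besides the shell and the picture viewer there is one more tool, called after "Request:" as name(argument=value, ...) on one line, values as JSON. jog_arm: Moves the arm, as the interface text tells. Its arguments: {"type":"object","properties":{"motion":{"type":"array"},"newtons":{"type":"number"}},"required":["motion"]}

```bash
mkdir -p pics; cat > h.py <<'E'
from plant import *
import numpy as np, cv2
def px(s,p):
    c=s["world_to_cam"]@np.append(p,1); u=s["K"]@c[:3]; return (u[:2]/u[2]).round().astype(int)
def cloud(s):
    d=s["depth"]; K=s["K"]; v,u=np.mgrid[:d.shape[0],:d.shape[1]]
    P=np.stack([(u-K[0,2])*d/K[0,0],(v-K[1,2])*d/K[1,1],d,np.ones_like(d)],-1)
    W=P@np.linalg.inv(s["world_to_cam"]).T; W=W[...,:3]; W[d==0]=np.nan; return W
def look(cam,name,names=()):
    s=snapshot(cam); cv2.imwrite(f"pics/{name}.png",s["frame"])
    for n in names:
        for r in find_in(n,s): print(cam,n,np.round(r["centre"],3),round(r["score"],2),px(s,r["centre"]))
    return s
E
python3 - <<'E'
from h import *
st=read_state(); print({k:np.round(v,3) for k,v in st.items()})
t=look("top","top1",["coil1","coil1_lug","gear","pad","bracket","bin","shelf"])
s=look("side","side1",["coil1","gear","pad"])
cv2.imwrite("pics/both.png",cv2.resize(np.hstack([t["frame"],s["frame"]]),(800,300)))
np.save("/tmp/t.npy",cloud(t))
E
```

```text
{'time_s': np.float64(0.0), 'q': array([ 81.429,  28.753, -24.453,  88.891,  12.651,  65.218, -12.048]), 'qd': array([-0.005, -0.039,  0.011, -0.146,  0.008,  0.056, -0.036]), 'effort': array([ 1.0000e-03, -5.6952e+01, -5.8160e+00, -2.8094e+01,  1.1000e-02,
        1.2000e-02, -0.0000e+00]), 'position': array([ 0.26 , -0.595,  0.23 ]), 'ee_rot': array([-1.79891e+02, -4.00000e-03,  2.36550e+01]), 'contact_force': array([-0.036, -0.211,  0.705]), 'ft_torque': array([-0.009,  0.014,  0.026]), 'grasp_force': np.float64(0.0), 'width': np.float64(0.085)}
top coil1 [0.569 0.22  0.041] 0.87 [192 182]
top coil1 [0.47  0.091 0.042] 0.78 [237 217]
top coil1 [0.588 0.11  0.04 ] 0.7 [231 175]
top coil1 [0.447 0.21  0.042] 0.57 [195 225]
top coil1 [0.521 0.241 0.   ] 0.48 [186 200]
top gear [ 0.526 -0.186  0.05 ] 0.76 [335 197]
top gear [0.567 0.218 0.039] 0.74 [192 182]
top gear [0.447 0.208 0.045] 0.61 [195 225]
top pad [ 0.704 -0.461  0.029] 0.73 [427 137]
top pad [ 0.508 -0.338  0.054] 0.5 [390 203]
top bracket [0.446 0.328 0.011] 0.84 [155 226]
top bracket [ 0.526 -0.536  0.131] 0.22 [471 193]
top bin [0.518 0.239 0.002] 0.7 [187 201]
top shelf [ 0.515 -0.245  0.027] 0.69 [355 202]
top shelf [ 0.43  -0.551  0.048] 0.25 [464 231]
top shelf [0.448 0.327 0.008] 0.17 [155 225]
side coil1 [0.591 0.103 0.046] 0.61 [300 200]
side coil1 [0.584 0.195 0.033] 0.41 [291 191]
side gear [ 0.523 -0.203  0.048] 0.82 [312 250]
side pad [ 0.704 -0.463  0.029] 0.96 [402 298]
side pad [ 0.258 -0.466  0.03 ] 0.57 [251 330]
side pad [ 0.506 -0.348  0.05 ] 0.51 [324 279]
side pad [0.292 0.284 0.006] 0.29 [213 195]
```

View pics/top1.png

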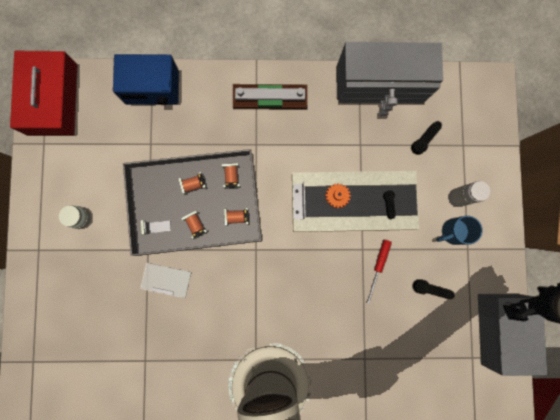

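View pics/side1.png

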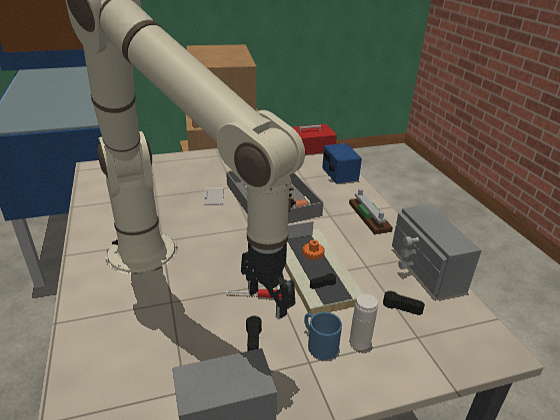

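The top view shows four coils in the bin at pixels (192,184), (231,175), (194,224) and (236,217). The target bracket is at (155,227). On the strip are the gear (338,196) and a black bar (390,204). There are three pad look-alikes: (390,204) on the strip, and (427,137) and (433,290) on the table. The one on the strip fits, being the smallest and on the strip. I'll confirm it in an enlarged crop and measure the fixed things.

```bash
cat > /tmp/a.py <<'E'
from h import *
t=look("top","top2",["coil1_lug","pad"]); W=cloud(t); f=t["frame"]
A=cv2.resize(f[140:265,115:270],None,fx=4,fy=4,interpolation=cv2.INTER_CUBIC)
B=cv2.resize(f[110:310,285:475],None,fx=1.5,fy=1.5,interpolation=cv2.INTER_CUBIC)
C=np.zeros((600,800,3),np.uint8); 
A=cv2.resize(A,(510,412)); C[:412,:510]=A; C[:300,512:512+B.shape[1]]=B[:300,:288]
cv2.imwrite("pics/crop1.png",C)
def rect(m,n):
    P=W[m][:,:2].astype(np.float32); r=cv2.minAreaRect(P); print(n,len(P),np.round(r,4) if 0 else r, "z",np.median(W[m][:,2])); 
x,y,z=W[...,0],W[...,1],W[...,2]
sh=(y<-0.03)&(y>-.5)&(x>.38)&(x<.65)
rect(sh&(abs(z-.03)<.004),"shelf")
rect(sh&(z>.07)&(z<.1)&(y>-.12),"endbr")
bi=(y>.02)&(y<.5)&(x>.33)&(x<.72)
rect(bi&(abs(z-.06)<.006),"binrim")
print("floor",np.nanmedian(z[bi&(z<.015)]))
g=f.max(2).astype(int)
rect(sh&(abs(z-.03)<.006)&(g<70),"strip")
rect(sh&(abs(z-.052)<.008)&(y<-.28)&(y>-.4),"pad")
rect(sh&(abs(z-.048)<.006)&(y>-.28),"gear")
rect(sh&(abs(z-.074)<.006)&(y>-.28)&(y<-.12),"hub")
for nm,c in dict(p1=(.704,-.461),p3=(.29,-.45)).items():
    rect((abs(x-c[0])<.12)&(abs(y-c[1])<.12)&(z>.012)&(z<.06)&(g<80),nm)
E
python3 /tmp/a.py
```

```text
top pad [ 0.261 -0.448  0.032] 0.93 [428 291]
top pad [ 0.701 -0.456  0.031] 0.79 [426 138]
top pad [0.588 0.108 0.044] 0.64 [231 175]
top pad [ 0.508 -0.341  0.056] 0.54 [391 203]
shelf 5630 ((0.49257296323776245, -0.27948760986328125), (0.22333185374736786, 0.42692771553993225), 1.058358073234558) z 0.030254490323410765
endbr 58 ((0.5157058238983154, -0.093974769115448), (0.10037446767091751, 0.0033537312410771847), 1.3768411874771118) z 0.08297284427167595
binrim 950 ((0.5116286277770996, 0.21715030074119568), (0.2605770528316498, 0.3607363700866699), 6.577336311340332) z 0.05934109512602548
floor 0.0025887663320165455
strip 2291 ((0.5110979080200195, -0.3038913905620575), (0.407257080078125, 0.13395871222019196), 80.49443054199219) z 0.03051027229573222
pad 232 ((0.5054029226303101, -0.33912625908851624), (0.0800628736615181, 0.028599603101611137), 1.1911059617996216) z 0.05219140550640988
gear 337 ((0.516680121421814, -0.16034305095672607), (0.09978704154491425, 0.1357494741678238), 1.2173354625701904) z 0.047938038323337206
hub 90 ((0.5310291647911072, -0.19295290112495422), (0.027664747089147568, 0.027632644400000572), 31.831588745117188) z 0.0745008579950247
p1 551 ((0.7502291798591614, -0.44417256116867065), (0.16958659887313843, 0.10147631168365479), 20.62784194946289) z 0.030722535351532576
p3 482 ((0.3348991274833679, -0.48810434341430664), (0.11547840386629105, 0.1888500303030014), 73.54537963867188) z 0.030606804652805186
```

View pics/crop1.png

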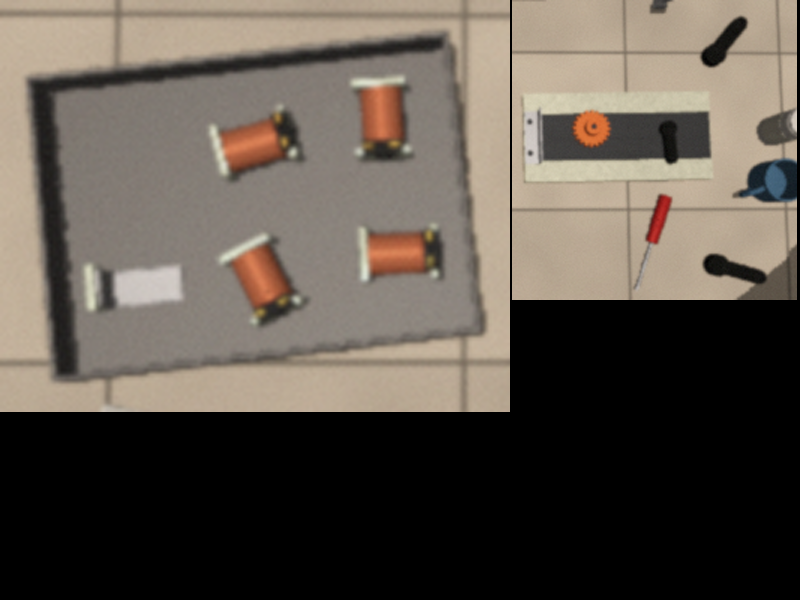

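The crop confirms that the strip bar measures 80 x 29 mm, while the two on the table are clearly bigger, so the strip bar is the pad. Lug ends (black) in the crop are A (380,150), B (285,130), C (275,310) and D (432,252). Next I'll fit poses from the depth and move to the gear.

```bash
cat >> h.py <<'E'
BC=np.array([.5116,.2172]); BY=6.58; SC=np.array([.5189,-.2455]); SY=1.3
def R(a): a=np.radians(a); return np.array([[np.cos(a),-np.sin(a)],[np.sin(a),np.cos(a)]])
def fit(W,m,n):
    """Footprint boxes of all blobs in mask m (top camera)."""
    k,l,s,c=cv2.connectedComponentsWithStats(m.astype(np.uint8))
    for i in range(1,k):
        if s[i,4]<60: continue
        P=W[l==i]; r=cv2.minAreaRect(P[:,:2].astype(np.float32)); w,h=r[1]; a=r[2]
        if w<h: w,h,a=h,w,a+90
        hi=P[P[:,2]>P[:,2].max()-.006][:,:2].mean(0)
        d=R(a).T@(hi-r[0])
        if d[0]>0: a-=180
        print(n,"c",np.round(r[0],4),"size",np.round([w,h],3),"yaw(hi end=-x)",round((a+180)%360-180,1),"ztop",P[:,2].max().round(3),"binloc",np.round(R(BY).T@(np.array(r[0])-BC),3),"shelfloc",np.round(R(SY).T@(np.array(r[0])-SC),3),"off",d.round(3),"n",s[i,4])
def scene(t,rim=.008):
    W=cloud(t); X=W[...,:2]
    b=(X-BC)@R(BY); s=(X-SC)@R(SY); z=W[...,2]
    inb=(abs(b[...,0])<.125-rim)&(abs(b[...,1])<.175-rim)
    fit(W,inb&(z>.016)&(z<.12),"BIN")
    ins=(abs(s[...,0])<.08)&(s[...,1]<.146)&(s[...,1]>-.178)
    fit(W,ins&(z>.04)&(z<.12),"SHELF")
def pose():
    s=read_state(); print("t",round(s["time_s"],2),"pos",np.round(s["position"],4),"rot",np.round(s["ee_rot"],1),"w",round(s["width"],4),"g",round(s["grasp_force"],1),"q",np.round(s["q"],0))
E
python3 - <<'E'
from h import *
t=look("top","t3"); scene(t)
E
```

```text
BIN c [0.5882 0.1108] size [0.067 0.045] yaw(hi end=-x) 4.1 ztop 0.064 binloc [ 0.064 -0.114] shelfloc [0.077 0.355] off [-0.027  0.001] n 333
BIN c [0.5664 0.2194] size [0.066 0.045] yaw(hi end=-x) 106.9 ztop 0.062 binloc [ 0.055 -0.004] shelfloc [0.058 0.464] off [-0.027  0.002] n 338
BIN c [0.4709 0.094 ] size [0.067 0.044] yaw(hi end=-x) 92.8 ztop 0.064 binloc [-0.055 -0.118] shelfloc [-0.04   0.341] off [-0.027 -0.001] n 322
BIN c [0.4485 0.2114] size [0.067 0.045] yaw(hi end=-x) 27.3 ztop 0.063 binloc [-0.063  0.002] shelfloc [-0.06   0.458] off [-0.027 -0.002] n 342
BIN c [0.4411 0.3496] size [0.038 0.011] yaw(hi end=-x) 4.7 ztop 0.061 binloc [-0.055  0.14 ] shelfloc [-0.064  0.597] off [-0.002  0.001] n 95
SHELF c [ 0.5309 -0.1934] size [0.068 0.068] yaw(hi end=-x) 45.0 ztop 0.082 binloc [-0.028 -0.41 ] shelfloc [0.013 0.052] off [-0.     0.002] n 433
SHELF c [ 0.5057 -0.3431] size [0.08  0.028] yaw(hi end=-x) -169.9 ztop 0.058 binloc [-0.07  -0.556] shelfloc [-0.015 -0.097] off [0.003 0.002] n 242
```

Request:
jog_arm(motion=[[[5, 5, 0], [0, 0, -0.1], -1], [[5, 5, 0], [0, 0, -0.1], -1], [[4, 5, 0], [0, 0, -0.1], -1], [[4, 5, 0], [0, 0, -0.1], -1], [[3, 5, 0], [0, 0, 0], -1], [[3, 5, 0], [0, 0, 0], -1], [[3, 5, 0], [0, 0, 0], -1], [[0, 5, -2], [0, 0, 0], -1], [[0, 0, -4], [0, 0, 0], -1], [[0, 0, 0], [0, 0, 0], -1]], newtons=40)

```text
time_s: 2.05
position: [0.515, -0.2083, 0.169]
ee_rot: [-179.9, 0.3, 0.8]
contact_force: [-0.6, 0.6, 0.2]
width: 0.0851
grasp_force: 0.0
```

Request:
jog_arm(motion=[[[1.6, 1.5, -3], [0, 0, 0], -1], [[0, 0, -4], [0, 0, 0], -1], [[0, 0, -3], [0, 0, 0], -1], [[0, 0, -1.6], [0, 0, 0], -1], [[0, 0, 0], [0, 0, 0], 1], [[0, 0, 0], [0, 0, 0], 1], [[0, 0, 0], [0, 0, 0], 1], [[0, 0, 0], [0, 0, 0], 1], [[0, 0, 0], [0, 0, 0], 1]], newtons=40)

```text
time_s: 3.18
position: [0.5344, -0.1948, 0.0569]
ee_rot: [179.9, -0.1, 0.7]
contact_force: [-0.8, -1.0, 6.2]
width: 0.0283
grasp_force: 39.4
```

Request:
jog_arm(motion=[[[0, 0, 4], [0, 0, 0], 1], [[0, 0, 5], [0, 0, 0], 1], [[0, 5, 3], [0, 0, 0], 1], [[0, 6, 0], [0, 0, 0], 1], [[0, 6, 0], [0, 0, 0], 1], [[0, 6, 0], [0, 0, 0], 1], [[1, 6, 0], [0, 0, 0], 1], [[1, 6, 0], [0, 0, 0], 1], [[0, 6, 0], [0, 0, 0], 1], [[0, 6, 0], [0, 0, 0], 1]])

```text
time_s: 4.42
position: [0.5534, 0.2773, 0.1757]
ee_rot: [180.0, -0.0, 0.7]
contact_force: [1.1, 0.2, -0.4]
width: 0.0283
grasp_force: 39.7
```

Request:
jog_arm(motion=[[[0, 6, 0], [0, 0, 0], 1], [[0, 0.3, 0], [0, 0, 0], 1], [[0, 0, -3], [0, 0, 0], 1], [[0, 0, -3], [0, 0, 0], 1], [[0, 0, -3], [0, 0, 0], 1], [[0, 0, 0], [0, 0, 0], 1]])

```text
time_s: 5.18
position: [0.5518, 0.3361, 0.083]
ee_rot: [179.8, 0.2, 0.7]
contact_force: [-0.3, -0.4, -1.3]
width: 0.0283
grasp_force: 39.8
```

Request:
jog_arm(motion=[[[0, 0, -2.5], [0, 0, 0], 1], [[0, 0, -2], [0, 0, 0], 1], [[0, 0, -0.5], [0, 0, 0], 1], [[0, 0, 0], [0, 0, 0], 1], [[0, 0, 0], [0, 0, 0], 0], [[0, 0, 0], [0, 0, 0], 0], [[0, 0, 4], [0, 0, 0], 0], [[0, 0, 5], [0, 0, 0], -1], [[0, -4, 5], [0, 0, 0], -1], [[0, -5, 0], [0, 0, 0], -1]])

```text
time_s: 6.42
position: [0.5558, 0.2524, 0.1797]
ee_rot: [-179.7, -0.5, 0.9]
contact_force: [1.1, -0.9, -0.1]
width: 0.0855
grasp_force: 0.0
```

```bash
python3 - <<'E'
from h import *
t=look("top","t4"); scene(t); pose()
E
```

```text
BIN c [0.5889 0.1107] size [0.068 0.045] yaw(hi end=-x) 4.0 ztop 0.063 binloc [ 0.065 -0.115] shelfloc [0.078 0.355] off [-0.027  0.002] n 337
BIN c [0.5709 0.2033] size [0.045 0.033] yaw(hi end=-x) 17.7 ztop 0.063 binloc [ 0.057 -0.021] shelfloc [0.062 0.448] off [-0.001 -0.01 ] n 146
BIN c [0.4708 0.094 ] size [0.066 0.044] yaw(hi end=-x) 93.2 ztop 0.065 binloc [-0.055 -0.118] shelfloc [-0.04   0.341] off [-0.026  0.003] n 309
BIN c [0.4413 0.3495] size [0.038 0.012] yaw(hi end=-x) -174.0 ztop 0.06 binloc [-0.055  0.14 ] shelfloc [-0.064  0.597] off [0.001 0.002] n 94
SHELF c [ 0.5056 -0.3427] size [0.081 0.029] yaw(hi end=-x) -170.1 ztop 0.059 binloc [-0.07  -0.556] shelfloc [-0.015 -0.097] off [0.    0.001] n 245
t 6.47 pos [0.5561 0.2406 0.1765] rot [179.7  -0.3   0.4] w 0.0854 g 0.0 q [  -1.   29.  -34.   98.   19.   58. -131.]
```

Request:
jog_arm(motion=[[[1, -3, 0], [0, 0, 0.182], -0.75], [[1, -3, 0], [0, 0, 0.182], -0.75], [[1, -3, 0], [0, 0, 0.182], -0.75], [[0.3, -2, 0], [0, 0, 0.182], -0.75], [[0, -2, 0], [0, 0, 0.182], -0.75], [[0, 0, 0], [0, 0, 0.182], -0.75], [[0, 0, 0], [0, 0, 0.182], -0.75], [[0, 0, 0], [0, 0, 0.182], -0.75], [[0, 0, 0], [0, 0, 0.182], -0.75], [[0, 0, 0], [0, 0, 0], -0.75]], newtons=50)

```text
time_s: 7.72
position: [0.5863, 0.1194, 0.1741]
ee_rot: [-180.0, -0.0, 94.5]
contact_force: [-0.3, 0.6, 0.8]
width: 0.0746
grasp_force: 0.0
```

```bash
python3 - <<'E'
from h import *
t=look("wrist","w1"); pose(); W=cloud(t); fit(W,(W[...,2]>.02)&(W[...,2]<.08)&(abs(W[...,0]-.588)<.055)&(abs(W[...,1]-.11)<.06),"W")
scene(snapshot("top"))
E
```

```text
t 7.78 pos [0.5863 0.1195 0.1741] rot [-180.    -0.    94.4] w 0.0744 g 0.0 q [ 25.  36. -54.  99.  32.  62. -35.]
W c [0.6428 0.1647] size [0.011 0.001] yaw(hi end=-x) -84.2 ztop 0.061 binloc [ 0.124 -0.067] shelfloc [0.133 0.407] off [0.002 0.   ] n 124
W c [0.5877 0.1126] size [0.066 0.046] yaw(hi end=-x) 4.4 ztop 0.062 binloc [ 0.064 -0.113] shelfloc [0.077 0.356] off [-0.027  0.   ] n 3414
W c [0.6101 0.0517] size [0.067 0.006] yaw(hi end=-x) -173.7 ztop 0.062 binloc [ 0.079 -0.176] shelfloc [0.098 0.295] off [0.006 0.001] n 1672
BIN c [0.5663 0.2195] size [0.067 0.046] yaw(hi end=-x) 107.5 ztop 0.065 binloc [ 0.055 -0.004] shelfloc [0.058 0.464] off [-0.028 -0.002] n 341
BIN c [0.5492 0.3383] size [0.069 0.067] yaw(hi end=-x) 88.9 ztop 0.055 binloc [0.051 0.116] shelfloc [0.044 0.583] off [-0.    -0.001] n 428
BIN c [0.4711 0.0942] size [0.066 0.044] yaw(hi end=-x) 92.7 ztop 0.063 binloc [-0.054 -0.118] shelfloc [-0.04   0.341] off [-0.027  0.011] n 283
BIN c [0.4485 0.2118] size [0.067 0.046] yaw(hi end=-x) 28.0 ztop 0.066 binloc [-0.063  0.002] shelfloc [-0.06   0.459] off [-0.028 -0.003] n 344
BIN c [0.4412 0.3494] size [0.038 0.011] yaw(hi end=-x) -174.7 ztop 0.059 binloc [-0.055  0.139] shelfloc [-0.064  0.597] off [0.001 0.001] n 96
SHELF c [ 0.5054 -0.3411] size [0.08  0.029] yaw(hi end=-x) -174.7 ztop 0.058 binloc [-0.07  -0.554] shelfloc [-0.016 -0.095] off [ 0.002 -0.   ] n 244
```

View pics/w1.png

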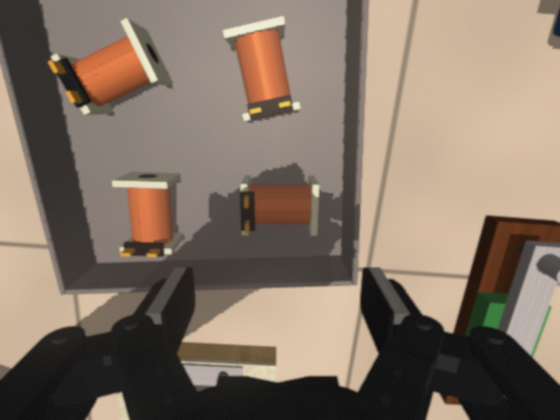

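The wrist view agrees with the top view: coil A is at (280,205), with its lug end to the left, towards the robot. The gear lies in the bin, hub up.

Request:
jog_arm(motion=[[[0.2, -0.8, -4], [0, 0, 0], -0.75], [[0, 0, -4], [0, 0, 0], -0.75], [[0, 0, -4], [0, 0, 0], -0.75], [[0, 0, -3], [0, 0, 0], -0.75], [[0, 0, -1.8], [0, 0, 0], -0.75], [[0, 0, 0], [0, 0, 0], -0.75], [[0, 0, 0], [0, 0, 0], 1], [[0, 0, 0], [0, 0, 0], 1], [[0, 0, 0], [0, 0, 0], 1], [[0, 0, 0], [0, 0, 0], 1]])

```text
time_s: 9.07
position: [0.5906, 0.112, 0.0087]
ee_rot: [179.7, 0.0, 94.5]
contact_force: [-2.1, -1.0, 9.7]
width: 0.0654
grasp_force: 59.7
```

Request:
jog_arm(motion=[[[0, 0, 2], [0, 0, 0], 1], [[0, 0, 5], [0, 0, 0], 1], [[0, 0, 5], [0, 0, 0], 1], [[-1.5, -5, 0], [0, 0, -0.056], 1], [[-1.5, -5, 0], [0, 0, 0], 1], [[-1.5, -5, 0], [0, 0, 0], 1], [[-1.5, -5, 0], [0, 0, 0], 1], [[-1.4, -3.4, 0], [0, 0, 0], 1], [[0, 0, 0], [0, 0, 0], 1], [[0, 0, 0], [0, 0, 0], 1]])

```text
time_s: 10.32
position: [0.5146, -0.1218, 0.1269]
ee_rot: [179.9, -0.0, 91.4]
contact_force: [0.7, 0.8, -1.9]
width: 0.0655
grasp_force: 56.6
```

```bash
python3 - <<'E'
from h import *
pose(); t=look("wrist","w2"); W=cloud(t); f=t["frame"].max(2); x,y,z=[W[...,i] for i in range(3)]
m=(z>.08)&(z<.09)&(y<-.08)&(y>-.11)&(x>.44)&(x<.59); print(m.sum()); 
if m.sum()>20: print("endbr",cv2.minAreaRect(W[m][:,:2].astype(np.float32)))
T=snapshot("top"); W=cloud(T); f=T["frame"].max(2); x,y,z=[W[...,i] for i in range(3)]
m=(abs(z-.03)<.004)&(x>.4)&(x<.64)
for yy in (-.22,-.26,-.3,-.39):
    r=m&(abs(y-yy)<.008); d=r&(f<90); print(yy,"shelf x",x[r].min().round(3),x[r].max().round(3),"strip",np.percentile(x[d],[1,99]).round(3))
E
```

```text
t 10.32 pos [ 0.5146 -0.1218  0.1269] rot [179.9  -0.   91.4] w 0.0655 g 56.6 q [ 52.  32. -53. 111.  32.  53. -16.]
1298
endbr ((0.513535737991333, -0.09272883087396622), (0.10001184046268463, 0.0036422517150640488), 1.0744812488555908)Traceback (most recent call last):
  File "<stdin>", line 8, in <module>
    return umr_minimum(a, axis, None, out, keepdims, initial, where)
ValueError: zero-size array to reduction operation minimum which has no identity
```

Request:
jog_arm(motion=[[[0, -0.1, -4], [0, 0, 0], 1], [[0, 0, -3.3], [0, 0, 0], 1], [[0, 0, -1.5], [0, 0, 0], 1], [[0, 0, -0.5], [0, 0, 0], 1], [[0, 0, 0], [0, 0, 0], 1]])

```text
time_s: 11.05
position: [0.5153, -0.1225, 0.0343]
ee_rot: [179.9, 0.0, 91.5]
contact_force: [1.2, 0.3, -1.6]
width: 0.0657
grasp_force: 56.5
```

Request:
jog_arm(motion=[[[0, 0, -0.1], [0, 0, 0], -0.75], [[0, 0, 0], [0, 0, 0], -0.75], [[0, 0, 0.5], [0, 0, 0], -0.75], [[0, 0, 3], [0, 0, 0], -0.75], [[0, 0, 5], [0, 0, 0], -0.75], [[0, 0, 5], [0, 0, 0.177], -0.75], [[-1, 4, 0], [0, 0, 0.177], -0.75], [[-1, 4, 0], [0, 0, 0.177], -0.75], [[-1, 4, 0], [0, 0, 0.177], -0.75], [[-1, 4, 0], [0, 0, 0.177], -0.75]])

```text
time_s: 12.3
position: [0.474, 0.0375, 0.1677]
ee_rot: [180.0, 0.1, 142.4]
contact_force: [0.6, -0.1, 0.5]
width: 0.0748
grasp_force: 0.0
```

Request:
jog_arm(motion=[[[-0.4, 4, 0], [0, 0, 0.177], -0.75], [[0, 1.7, 0], [0, 0, 0.177], -0.75], [[0, 0, 0], [0, 0, 0.177], -0.75], [[0, 0, 0], [0, 0, 0.177], -0.75], [[0, 0, 0], [0, 0, 0], -0.75]])

```text
time_s: 12.92
position: [0.4702, 0.0937, 0.1672]
ee_rot: [180.0, -0.0, -177.4]
contact_force: [-0.6, -0.3, -0.7]
width: 0.0744
grasp_force: 0.0
```

```bash
sed -i 's/^BC=.*/BC=np.array([.5116,.2172]); BY=6.58; SC=np.array([.5178,-.2449]); SY=1.2/' h.py
cat >> h.py <<'E'
def wristfit(p,h=.05):
    t=snapshot("wrist"); W=cloud(t); fit(W,(W[...,2]>.02)&(W[...,2]<.09)&(abs(W[...,0]-p[0])<h)&(abs(W[...,1]-p[1])<h),"WRIST"); return t
E
python3 - <<'E'
from h import *
pose(); wristfit((.471,.094)); scene(look("top","t5"))
E
```

```text
t 12.93 pos [0.4702 0.0937 0.1672] rot [ 180.    -0.  -177.4] w 0.0744 g 0.0 q [ 45.  38. -78. 115.  43.  63.  40.]
WRIST c [0.4702 0.096 ] size [0.066 0.046] yaw(hi end=-x) 92.8 ztop 0.062 binloc [-0.055 -0.116] shelfloc [-0.04   0.342] off [-0.027  0.   ] n 3590
BIN c [0.567  0.2197] size [0.067 0.044] yaw(hi end=-x) 108.1 ztop 0.063 binloc [ 0.055 -0.004] shelfloc [0.059 0.463] off [-0.027 -0.01 ] n 240
BIN c [0.5499 0.3372] size [0.069 0.068] yaw(hi end=-x) 46.6 ztop 0.056 binloc [0.052 0.115] shelfloc [0.044 0.581] off [-0.001 -0.   ] n 433
BIN c [0.4486 0.2113] size [0.066 0.045] yaw(hi end=-x) 27.4 ztop 0.063 binloc [-0.063  0.001] shelfloc [-0.06   0.458] off [-0.027 -0.001] n 314
BIN c [0.4411 0.3493] size [0.037 0.012] yaw(hi end=-x) -175.3 ztop 0.061 binloc [-0.055  0.139] shelfloc [-0.064  0.596] off [0.002 0.001] n 96
SHELF c [ 0.5154 -0.1224] size [0.066 0.045] yaw(hi end=-x) 1.4 ztop 0.089 binloc [-0.035 -0.338] shelfloc [0.    0.123] off [-0.027 -0.006] n 342
SHELF c [ 0.5056 -0.3394] size [0.08  0.028] yaw(hi end=-x) -178.6 ztop 0.062 binloc [-0.07  -0.552] shelfloc [-0.014 -0.094] off [ 0.015 -0.002] n 245
```

Request:
jog_arm(motion=[[[0, 0.1, -4], [0, 0, 0], -0.75], [[0, 0, -4], [0, 0, 0], -0.75], [[0, 0, -4], [0, 0, 0], -0.75], [[0, 0, -3], [0, 0, 0], -0.75], [[0, 0, -1.1], [0, 0, 0], -0.75], [[0, 0, 0], [0, 0, 0], 1], [[0, 0, 0], [0, 0, 0], 1], [[0, 0, 0], [0, 0, 0], 1], [[0, 0, 0], [0, 0, 0], 1]])

```text
time_s: 14.15
position: [0.4717, 0.0949, 0.0092]
ee_rot: [-179.9, 0.2, -177.5]
contact_force: [-4.8, 0.1, 24.3]
width: 0.0656
grasp_force: 57.9
```

Request:
jog_arm(motion=[[[0, 0, 2], [0, 0, 0], 1], [[0, 0, 5], [0, 0, 0], 1], [[0, 0, 5], [0, 0, 0], 1], [[0, 0, 2], [0, 0, -0.177], 1], [[1, -5, 0], [0, 0, -0.177], 1], [[1, -5, 0], [0, 0, -0.177], 1], [[1, -5, 0], [0, 0, -0.177], 1], [[1, -5, 0], [0, 0, -0.177], 1], [[0.5, -4, 0], [0, 0, -0.177], 1], [[0, -2, 0], [0, 0, -0.177], 1]])

```text
time_s: 15.4
position: [0.5152, -0.1687, 0.1465]
ee_rot: [180.0, 0.1, 111.0]
contact_force: [-0.7, 0.6, -2.1]
width: 0.0653
grasp_force: 57.3
```

Request:
jog_arm(motion=[[[0.1, -0.4, 0], [0, 0, -0.173], 1], [[0, 0, 0], [0, 0, -0.173], 1], [[0, 0, -3], [0, 0, 0], 1], [[0, 0, -1], [0, 0, 0], 1], [[0, 0, 0], [0, 0, 0], 1]])

```text
time_s: 16.02
position: [0.5158, -0.1691, 0.1059]
ee_rot: [-179.9, -0.0, 91.8]
contact_force: [0.0, 0.1, -1.4]
width: 0.0654
grasp_force: 57.3
```

Request:
jog_arm(motion=[[[0, -0.4, -3], [0, 0, -0.01], 1], [[0, 0, -2], [0, 0, 0], 1], [[0, 0, -1.7], [0, 0, 0], 1], [[0, 0, -0.4], [0, 0, 0], 1], [[0, 0, 0], [0, 0, 0], 1]])

```text
time_s: 16.65
position: [0.5166, -0.1731, 0.0353]
ee_rot: [180.0, -0.0, 91.3]
contact_force: [-0.4, -0.8, -1.2]
width: 0.0652
grasp_force: 57.2
```

Request:
jog_arm(motion=[[[0, 0, -0.1], [0, 0, 0], 1], [[0, 0, 0], [0, 0, 0], -0.75], [[0, 0, 0], [0, 0, 0], -0.75], [[0, 0, 0.5], [0, 0, 0], -0.75], [[0, 0, 3], [0, 0, 0], -0.75], [[0, 0, 5], [0, 0, 0], -0.75], [[0, 0, 5], [0, 0, 0.152], -0.75], [[-1, 6, 0], [0, 0, 0.152], -0.75], [[-1, 6, 0], [0, 0, 0.152], -0.75], [[-1, 6, 0], [0, 0, 0], -0.75]])

```text
time_s: 17.9
position: [0.486, 0.008, 0.1697]
ee_rot: [179.9, 0.0, 117.4]
contact_force: [0.7, 0.6, 0.4]
width: 0.0746
grasp_force: 0.0
```

Request:
jog_arm(motion=[[[-1, 6, 0], [0, 0, 0], -1], [[-1, 6, 0], [0, 0, 0], -1], [[-1, 6, 0], [0, 0, 0], -1], [[-0.8, 2.5, 0], [0, 0, 0], -1], [[0, 0, 0], [0, 0, 0], -1]])

```text
time_s: 18.52
position: [0.4472, 0.2144, 0.1698]
ee_rot: [179.9, -0.0, 117.7]
contact_force: [0.5, -0.1, -0.2]
width: 0.0855
grasp_force: 0.0
```

```bash
python3 - <<'E'
from h import *
pose(); wristfit((.4486,.211)); scene(look("top","t6"))
E
```

```text
t 18.52 pos [0.4472 0.2144 0.1698] rot [179.9  -0.  117.7] w 0.0855 g 0.0 q [ 22.  29. -63. 113.  31.  57. -28.]
WRIST c [0.4473 0.2139] size [0.066 0.046] yaw(hi end=-x) 27.5 ztop 0.062 binloc [-0.064  0.004] shelfloc [-0.061  0.46 ] off [-0.027  0.   ] n 3528
BIN c [0.5667 0.2194] size [0.067 0.045] yaw(hi end=-x) 106.2 ztop 0.063 binloc [ 0.055 -0.004] shelfloc [0.059 0.463] off [-0.027  0.004] n 340
SHELF c [ 0.5156 -0.1225] size [0.066 0.045] yaw(hi end=-x) 1.1 ztop 0.089 binloc [-0.035 -0.338] shelfloc [0.    0.122] off [-0.027 -0.006] n 342
SHELF c [ 0.5166 -0.1746] size [0.065 0.045] yaw(hi end=-x) 1.6 ztop 0.088 binloc [-0.04 -0.39] shelfloc [0.   0.07] off [-0.026  0.   ] n 335
SHELF c [ 0.5054 -0.3396] size [0.08  0.029] yaw(hi end=-x) 1.6 ztop 0.059 binloc [-0.07  -0.552] shelfloc [-0.014 -0.094] off [-0.    -0.001] n 242
```

Request:
jog_arm(motion=[[[0.1, -0.2, -4], [0, 0, 0], -0.75], [[0, 0, -4], [0, 0, 0], -0.75], [[0, 0, -4], [0, 0, 0], -0.75], [[0, 0, -3], [0, 0, 0], -0.75], [[0, 0, -0.9], [0, 0, 0], -0.75], [[0, 0, 0], [0, 0, 0], 1], [[0, 0, 0], [0, 0, 0], 1], [[0, 0, 0], [0, 0, 0], 1], [[0, 0, 0], [0, 0, 0], 1]])

```text
time_s: 19.75
position: [0.4497, 0.2095, 0.0107]
ee_rot: [179.9, 0.0, 117.4]
contact_force: [-0.1, -0.0, -1.1]
width: 0.0652
grasp_force: 56.1
```

Request:
jog_arm(motion=[[[0, 0, 2], [0, 0, 0], 1], [[0, 0, 5], [0, 0, 0], 1], [[0, 0, 5], [0, 0, 0], 1], [[1, -5, 1], [0, 0, -0.154], 1], [[1, -6, 0], [0, 0, -0.154], 1], [[1, -6, 0], [0, 0, -0.154], 1], [[1, -6, 0], [0, 0, 0], 1], [[1, -6, 0], [0, 0, 0], 1], [[1, -6, 0], [0, 0, 0], 1], [[1, -5, 0], [0, 0, 0], 1]])

```text
time_s: 21.0
position: [0.5191, -0.1933, 0.1404]
ee_rot: [180.0, 0.0, 90.8]
contact_force: [0.2, 0.7, -2.5]
width: 0.0649
grasp_force: 56.2
```

Request:
jog_arm(motion=[[[0, -3, -3], [0, 0, 0.006], 1], [[0, 0, -1], [0, 0, 0], 1], [[0, 0, 0], [0, 0, 0], 1]])

```text
time_s: 21.38
position: [0.5186, -0.219, 0.0995]
ee_rot: [-179.9, -0.1, 91.3]
contact_force: [-0.4, 1.4, -1.0]
width: 0.0653
grasp_force: 56.2
```

Request:
jog_arm(motion=[[[-0.1, -0.8, -3], [0, 0, 0], 1], [[0, 0, -1.5], [0, 0, 0], 1], [[0, 0, 0], [0, 0, 0], 1]])

```text
time_s: 21.75
position: [0.5179, -0.2268, 0.0547]
ee_rot: [-179.9, -0.1, 91.4]
contact_force: [1.2, -0.2, -1.8]
width: 0.0652
grasp_force: 56.3
```

Request:
jog_arm(motion=[[[0, -0.1, -1.4], [0, 0, 0], 1], [[0, 0, -0.5], [0, 0, 0], 1], [[0, 0, 0], [0, 0, 0], 1], [[0, 0, 0], [0, 0, 0], -0.75], [[0, 0, 0], [0, 0, 0], -0.75], [[0, 0, 0.5], [0, 0, 0], -0.75], [[0, 0, 3], [0, 0, 0], -0.75], [[0, 0, 5], [0, 0, 0], -0.75], [[0, 0, 5], [0, 0, 0.168], -0.75], [[0.7, 5, 0], [0, 0, 0.168], -0.75]])

```text
time_s: 23.0
position: [0.5278, -0.1846, 0.1753]
ee_rot: [179.7, 0.4, 110.3]
contact_force: [0.9, 0.9, -0.7]
width: 0.0746
grasp_force: 0.0
```

Request:
jog_arm(motion=[[[0.6, 5, 0], [0, 0, 0.168], -0.75], [[0.6, 5, 0], [0, 0, 0.168], -0.75], [[0.6, 5, 0], [0, 0, 0.168], -0.75], [[0.6, 5, 0], [0, 0, 0.168], -0.75], [[0.6, 5, 0], [0, 0, 0.168], -0.75], [[0.6, 5, 0], [0, 0, 0.168], -0.75], [[0.6, 5, 0], [0, 0, 0.168], -0.75], [[0, 4.7, 0], [0, 0, 0.168], -0.75], [[0, 0, 0], [0, 0, 0.163], -0.75], [[0, 0, 0], [0, 0, 0], -0.75]])

```text
time_s: 24.25
position: [0.567, 0.2182, 0.1712]
ee_rot: [180.0, -0.0, -163.2]
contact_force: [0.4, -0.2, -0.7]
width: 0.0749
grasp_force: 0.0
```

```bash
python3 - <<'E'
from h import *
pose(); wristfit((.5667,.2195)); scene(look("top","t7"))
E
```

```text
t 24.25 pos [0.567  0.2182 0.1712] rot [ 180.    -0.  -163.2] w 0.0749 g 0.0 q [ 23.  47. -71.  97.  47.  71.  47.]
WRIST c [0.5653 0.2216] size [0.066 0.046] yaw(hi end=-x) 105.9 ztop 0.063 binloc [ 0.054 -0.002] shelfloc [0.057 0.465] off [-0.027 -0.   ] n 3527
BIN c [0.5476 0.3375] size [0.071 0.065] yaw(hi end=-x) 79.2 ztop 0.054 binloc [0.05  0.115] shelfloc [0.042 0.582] off [-0.001 -0.002] n 401
BIN c [0.4412 0.3497] size [0.038 0.013] yaw(hi end=-x) -173.1 ztop 0.061 binloc [-0.055  0.14 ] shelfloc [-0.064  0.596] off [0. 0.] n 95
SHELF c [ 0.5172 -0.1998] size [0.095 0.067] yaw(hi end=-x) 91.8 ztop 0.09 binloc [-0.042 -0.415] shelfloc [0.    0.045] off [-0.015  0.027] n 613
SHELF c [ 0.534  -0.1218] size [0.045 0.028] yaw(hi end=-x) 90.7 ztop 0.076 binloc [-0.017 -0.339] shelfloc [0.019 0.123] off [-0.001 -0.007] n 124
SHELF c [ 0.5055 -0.3397] size [0.08  0.028] yaw(hi end=-x) -177.6 ztop 0.059 binloc [-0.07  -0.553] shelfloc [-0.014 -0.095] off [ 0.001 -0.002] n 243
```

Request:
jog_arm(motion=[[[-0.1, 0.2, -4], [0, 0, -0.01], -0.75], [[0, 0, -4], [0, 0, 0], -0.75], [[0, 0, -4], [0, 0, 0], -0.75], [[0, 0, -3], [0, 0, 0], -0.75], [[0, 0, -1.1], [0, 0, 0], -0.75], [[0, 0, 0], [0, 0, 0], 1], [[0, 0, 0], [0, 0, 0], 1], [[0, 0, 0], [0, 0, 0], 1], [[0, 0, 0], [0, 0, 0], 1]])

```text
time_s: 25.48
position: [0.5666, 0.2195, 0.0107]
ee_rot: [-180.0, 0.0, -163.7]
contact_force: [-0.1, 0.1, -2.0]
width: 0.0653
grasp_force: 56.6
```

Request:
jog_arm(motion=[[[0, 0, 2], [0, 0, 0], 1], [[0, 0, 5], [0, 0, 0], 1], [[0, 0, 5], [0, 0, 0], 1], [[-0.6, -5, 2], [0, 0, -0.167], 1], [[-0.6, -5, 0], [0, 0, -0.167], 1], [[-0.6, -5, 0], [0, 0, -0.167], 1], [[-0.6, -5, 0], [0, 0, -0.167], 1], [[-0.6, -5, 0], [0, 0, -0.167], 1], [[-0.6, -5, 0], [0, 0, -0.167], 1], [[-0.6, -5, 0], [0, 0, -0.167], 1]])

```text
time_s: 26.72
position: [0.5242, -0.1316, 0.1517]
ee_rot: [180.0, 0.1, 129.0]
contact_force: [0.1, -0.1, -1.9]
width: 0.0654
grasp_force: 56.6
```

Request:
jog_arm(motion=[[[-0.6, -5, 0], [0, 0, -0.167], 1], [[0, -5, 0], [0, 0, -0.167], 1], [[0, -2, 0], [0, 0, -0.167], 1], [[0, 0, 0], [0, 0, -0.166], 1], [[0, 0, 0], [0, 0, 0], 1]])

```text
time_s: 27.35
position: [0.5187, -0.25, 0.1514]
ee_rot: [179.9, 0.0, 91.2]
contact_force: [0.1, 0.5, -1.3]
width: 0.0654
grasp_force: 56.6
```

Request:
jog_arm(motion=[[[0, -2.5, -3], [0, 0, 0], 1], [[0, 0, -4], [0, 0, 0], 1], [[0, 0, -2.5], [0, 0, 0], 1], [[0, 0, -1.2], [0, 0, 0], 1], [[0, 0, 0], [0, 0, 0], 1]])

```text
time_s: 27.98
position: [0.5184, -0.2746, 0.0431]
ee_rot: [-180.0, -0.1, 91.2]
contact_force: [-0.3, 0.4, -2.0]
width: 0.0654
grasp_force: 56.6
```

Request:
jog_arm(motion=[[[0, -0.1, -0.5], [0, 0, 0], 1], [[0, 0, -0.3], [0, 0, 0], 1], [[0, 0, 0], [0, 0, 0], 1], [[0, 0, 0], [0, 0, 0], -0.75], [[0, 0, 0], [0, 0, 0], -0.75], [[0, 0, 0.5], [0, 0, 0], -0.75], [[0, 0, 3], [0, 0, 0], -0.75], [[0, 0, 5], [0, 0, 0], -0.75], [[0, -2, 4], [0, 0, -0.173], -0.2], [[-0.3, -2, 0], [0, 0, -0.173], -0.2]])

```text
time_s: 29.22
position: [0.5182, -0.3174, 0.1647]
ee_rot: [179.6, 0.1, 71.0]
contact_force: [-0.9, -0.0, -0.1]
width: 0.0513
grasp_force: 0.0
```

Request:
jog_arm(motion=[[[-0.5, -1.5, 0], [0, 0, -0.173], -0.2], [[-0.5, -1, 0], [0, 0, -0.173], -0.2], [[0, 0, 0], [0, 0, -0.173], -0.2], [[0, 0, 0], [0, 0, -0.173], -0.2], [[0, 0, 0], [0, 0, -0.173], -0.2], [[0, 0, 0], [0, 0, -0.173], -0.2], [[0, 0, 0], [0, 0, -0.173], -0.2], [[0, 0, 0], [0, 0, 0], -0.2]])

```text
time_s: 30.22
position: [0.5056, -0.3412, 0.1606]
ee_rot: [180.0, -0.0, 2.0]
contact_force: [-0.2, 0.4, -0.3]
width: 0.0514
grasp_force: 0.0
```

```bash
python3 - <<'E'
from h import *
pose(); t=snapshot("wrist"); W=cloud(t); cv2.imwrite("pics/w8.png",t["frame"])
fit(W,(W[...,2]>.04)&(W[...,2]<.09)&(abs(W[...,0]-.507)<.08)&(abs(W[...,1]+.34)<.035),"WRIST"); scene(look("top","t8"))
E
```

```text
t 30.23 pos [ 0.5056 -0.3412  0.1606] rot [180.  -0.   2.] w 0.0514 g 0.0 q [ 54.  30. -31.  98.  18.  56. -71.]
WRIST c [ 0.5034 -0.3393] size [0.082 0.029] yaw(hi end=-x) -177.9 ztop 0.055 binloc [-0.072 -0.552] shelfloc [-0.016 -0.094] off [ 0.005 -0.001] n 2750
BIN c [0.5495 0.337 ] size [0.068 0.067] yaw(hi end=-x) -43.5 ztop 0.054 binloc [0.051 0.115] shelfloc [0.044 0.581] off [ 0.    -0.001] n 436
BIN c [0.4413 0.3491] size [0.037 0.011] yaw(hi end=-x) -172.6 ztop 0.06 binloc [-0.055  0.139] shelfloc [-0.064  0.596] off [0.004 0.001] n 94
SHELF c [ 0.5179 -0.2267] size [0.151 0.067] yaw(hi end=-x) 90.8 ztop 0.089 binloc [-0.045 -0.442] shelfloc [0.    0.018] off [-0.004  0.027] n 1051
SHELF c [ 0.5156 -0.1223] size [0.066 0.045] yaw(hi end=-x) 1.4 ztop 0.087 binloc [-0.035 -0.338] shelfloc [0.    0.123] off [-0.027 -0.005] n 344
SHELF c [ 0.4892 -0.3431] size [0.048 0.021] yaw(hi end=-x) -173.7 ztop 0.059 binloc [-0.087 -0.554] shelfloc [-0.031 -0.098] off [0.001 0.001] n 125
```

View pics/w8.png

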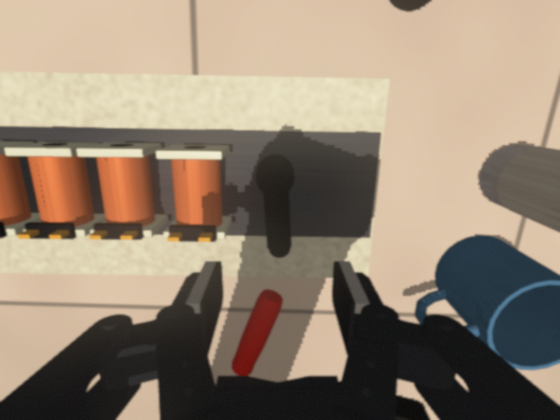

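The wrist view shows the four coils in a row on the left, with lugs (brass) on the robot's side at row 237. The pad is at (277,205), fat end away from the robot, with room for the fingers on both sides. I'll open only to about 42 mm so they clear the last coil.

Request:
jog_arm(motion=[[[0, 0.1, -3], [0, 0, 0], 0], [[0, 0, -3], [0, 0, 0], 0], [[0, 0, -3], [0, 0, 0], 0], [[0, 0, -2.5], [0, 0, 0], 0], [[0, 0, -1.2], [0, 0, 0], 0], [[0, 0, 0], [0, 0, 0], 0], [[0, 0, 0], [0, 0, 0], 1], [[0, 0, 0], [0, 0, 0], 1], [[0, 0, 0], [0, 0, 0], 1], [[0, 0, 0], [0, 0, 0], 1]], newtons=40)

```text
time_s: 31.58
position: [0.5062, -0.341, 0.0344]
ee_rot: [179.9, -0.1, 1.9]
contact_force: [-1.0, -0.3, 7.3]
width: 0.0191
grasp_force: 40.3
```

Request:
jog_arm(motion=[[[0, 0, 2], [0, 0, 0], 1], [[0, 0, 5], [0, 0, 0], 1], [[0, 0, 5], [0, 0, 0], 1], [[0, 5, 2], [0, 0, 0], 1], [[0, 6, 0], [0, 0, 0.04], 1], [[0, 6, 0], [0, 0, 0.042], 1], [[0, 6, 0], [0, 0, 0], 1], [[-1, 6, 0], [0, 0, 0], 1], [[-1, 6, 0], [0, 0, 0], 1], [[-1, 6, 0], [0, 0, 0], 1]])

```text
time_s: 32.83
position: [0.4748, 0.0713, 0.1743]
ee_rot: [179.9, -0.1, 6.6]
contact_force: [0.7, -0.3, -0.4]
width: 0.019
grasp_force: 39.5
```

Request:
jog_arm(motion=[[[-1, 6, 0], [0, 0, 0], 1], [[-1.2, 6, 0], [0, 0, 0], 1], [[0, 4.6, 0], [0, 0, 0], 1], [[0, 0, 0], [0, 0, 0], 1], [[0, 0, 0], [0, 0, 0], 1]])

```text
time_s: 33.45
position: [0.4532, 0.235, 0.1735]
ee_rot: [179.9, -0.0, 6.6]
contact_force: [-0.5, -0.8, -0.9]
width: 0.0191
grasp_force: 39.5
```

```bash
python3 - <<'E'
from h import *
pose(); t=look("wrist","w9"); s=look("side","s9"); C=np.hstack([t["frame"],s["frame"]]); cv2.imwrite("pics/c9.png",cv2.resize(C,(800,300)))
E
```

```text
t 33.45 pos [0.4532 0.235  0.1735] rot [179.9  -0.    6.6] w 0.0191 g 39.5 q [   6.   22.  -44.  111.   19.   54. -131.]
```

View pics/c9.png

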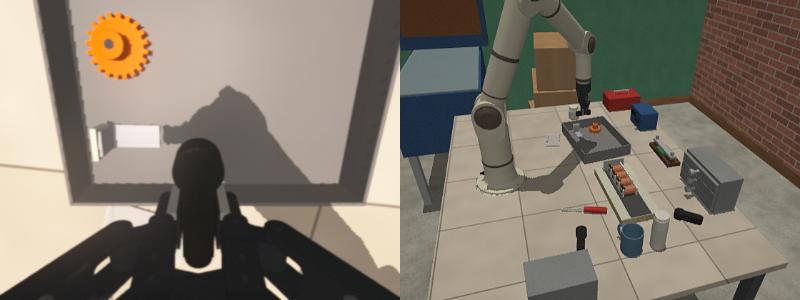

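The wrist half shows the pad held level in the fingers at (198,200), with clear floor below and the bracket at (130,135). The side half shows the row of coils on the strip. I'll lower the pad.

Request:
jog_arm(motion=[[[0, 0, -4], [0, 0, 0], 1], [[0, 0, -4], [0, 0, 0], 1], [[0, 0, -4], [0, 0, 0], 1], [[0, 0, -3], [0, 0, 0], 1], [[0, 0, -1], [0, 0, 0], 1], [[0, 0, -0.3], [0, 0, 0], 1], [[0, 0, 0], [0, 0, 0], 1]])

```text
time_s: 34.42
position: [0.4542, 0.2357, 0.0111]
ee_rot: [-180.0, -0.1, 6.5]
contact_force: [0.8, -0.5, -0.3]
width: 0.0192
grasp_force: 39.5
```

Request:
jog_arm(motion=[[[0, 0, 0], [0, 0, 0], 0.1], [[0, 0, 0], [0, 0, 0], 0.1], [[0, 0, 1], [0, 0, 0], 0.1], [[0, 0, 4], [0, 0, 0], 0.1], [[0, 0, 5], [0, 0, 0], 0], [[0, -4, 5], [0, 0, 0], 0], [[0, -6, 2], [0, 0, 0], 0], [[0, -6, 0], [0, 0, 0], 0], [[0, -6, 0], [0, 0, 0], 0], [[0, -3, 0], [0, 0, 0], 0]])

```text
time_s: 35.67
position: [0.4529, -0.0165, 0.1794]
ee_rot: [179.9, -0.0, 6.3]
contact_force: [-0.5, 0.9, 0.3]
width: 0.0424
grasp_force: 0.0
```

```bash
python3 - <<'E'
from h import *
pose(); t=look("top","t10"); scene(t)
cv2.imwrite("pics/c10.png",cv2.resize(t["frame"][130:270,110:440],(800,340),interpolation=cv2.INTER_CUBIC))
E
```

```text
t 35.67 pos [ 0.4529 -0.0165  0.1794] rot [179.9  -0.    6.3] w 0.0424 g 0.0 q [ 36.  15. -42. 119.  13.  51. -97.]
BIN c [0.5493 0.3374] size [0.07  0.066] yaw(hi end=-x) 87.9 ztop 0.055 binloc [0.051 0.115] shelfloc [0.044 0.582] off [-0.001 -0.   ] n 437
BIN c [0.4532 0.2361] size [0.08  0.029] yaw(hi end=-x) -177.9 ztop 0.034 binloc [-0.056  0.025] shelfloc [-0.055  0.482] off [ 0.004 -0.002] n 232
BIN c [0.4414 0.3491] size [0.038 0.011] yaw(hi end=-x) -173.5 ztop 0.058 binloc [-0.055  0.139] shelfloc [-0.064  0.596] off [0.    0.001] n 93
SHELF c [ 0.518  -0.2268] size [0.151 0.067] yaw(hi end=-x) 90.9 ztop 0.089 binloc [-0.044 -0.442] shelfloc [0.001 0.018] off [-0.003  0.027] n 1050
SHELF c [ 0.5156 -0.1307] size [0.066 0.029] yaw(hi end=-x) 2.3 ztop 0.085 binloc [-0.036 -0.346] shelfloc [0.    0.114] off [-0.027 -0.003] n 170
```

View pics/c10.png

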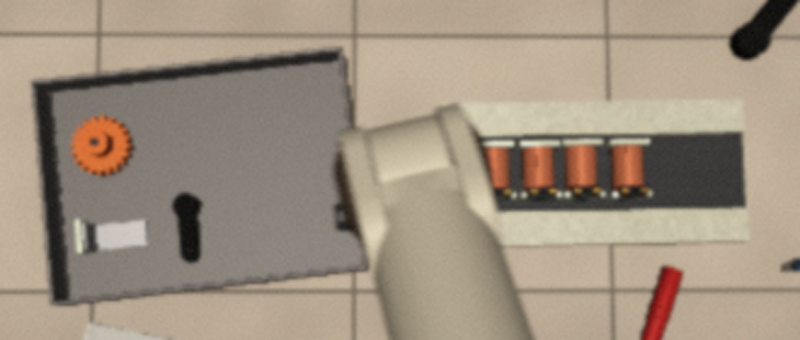

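The picture shows the gear hub up at (100,146) and the pad flat at (187,228), beside the bracket at (110,236). The row of coils is on the strip with lugs towards the robot; the arm partly hides the first one. I'll move the arm back and check before handing in.

Request:
jog_arm(motion=[[[-2, 3, 3], [0, 0, 0], -1], [[-2, 3, 3], [0, 0, 0], -1], [[-2, 3, 3], [0, 0, 0], -1], [[0, 3, 3], [0, 0, 0], -1], [[0, 0, 0], [0, 0, 0], -1]])

```text
time_s: 36.35
position: [0.3942, 0.1103, 0.3014]
ee_rot: [179.9, -0.3, 6.9]
contact_force: [1.1, -1.0, 0.4]
width: 0.0855
grasp_force: 0.0
```

```bash
python3 - <<'E'
from h import *
pose(); t=look("top","t11"); scene(t); s=look("side","s11")
cv2.imwrite("pics/c11.png",np.vstack([cv2.resize(t["frame"][130:270,110:440],(700,297)),cv2.resize(s["frame"][140:310,200:500],(500,283))[:, :500] if 0 else cv2.resize(s["frame"][140:310,160:500],(700,300))]))
E
```

```text
t 36.35 pos [0.3942 0.1103 0.3014] rot [179.9  -0.3   6.9] w 0.0855 g 0.0 q [  33.   -2.  -51.  115.   -2.   66. -100.]
BIN c [0.5495 0.337 ] size [0.069 0.069] yaw(hi end=-x) -132.3 ztop 0.054 binloc [0.051 0.115] shelfloc [0.044 0.581] off [0. 0.] n 436
BIN c [0.4413 0.3489] size [0.037 0.011] yaw(hi end=-x) -171.8 ztop 0.06 binloc [-0.055  0.139] shelfloc [-0.064  0.595] off [0.002 0.002] n 95
SHELF c [ 0.518  -0.2268] size [0.15  0.067] yaw(hi end=-x) 90.9 ztop 0.092 binloc [-0.044 -0.442] shelfloc [0.001 0.018] off [-0.013  0.028] n 1048
SHELF c [ 0.5155 -0.1226] size [0.066 0.045] yaw(hi end=-x) 1.8 ztop 0.088 binloc [-0.035 -0.338] shelfloc [0.    0.122] off [-0.027 -0.004] n 344
```

View pics/c11.png

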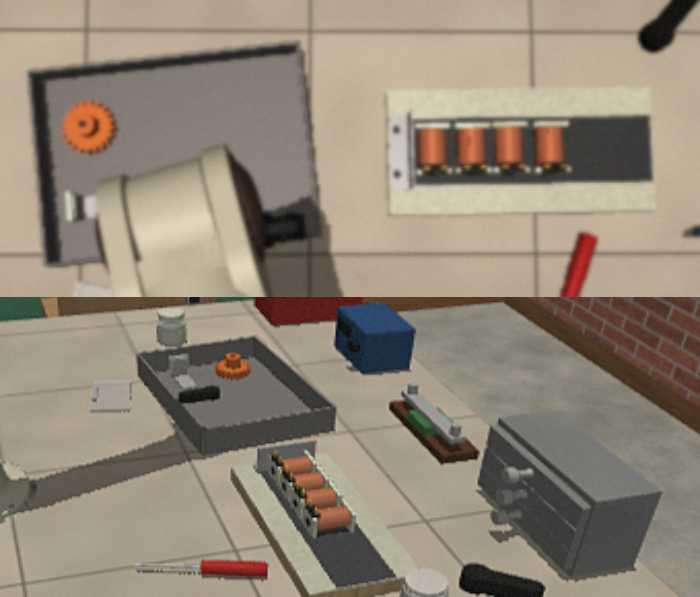

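Both views show the four coils in a straight row by the end bracket (top view: 432 to 550, row 147), lugs towards the robot. The gear is in the bin hub up, and the pad lies flat beside the bracket (side view: 198,394). The arm touches nothing, so I'm handing the job in.

```bash
python3 -c "
from plant import *
print(sign_off())"
```

```text
the job is handed in; nothing more can be done
None
```

I handed the job in at about 36 s of robot time: all four coils lie in a straight row on the strip beside the end bracket, lugs towards the robot with gaps of about 5 mm, and the gear (hub up) and the pad lie flat in the bin beside the target bracket; the gear had to be moved before the coils because it lay where the row goes.

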